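# Ready the filling scale: canister off, display set

## Task

Get the bench scale ready for the next operator, who sits in front of it on the far side from you. Lift the canister off the scale's pan by its handle, keep it upright, and set it down gently so that it stands flat in the shallow steel drip tray beside the scale. Swivel the display head until it faces square to the scale's front and raise it until it leans back only 20 degrees from upright, without shifting the test weight, wrench, jar and bottle that stand about.

Things in the scene. Friction and masses are not known exactly. Their poses are not given: they have to be found in the camera images.
- scale: Fixed steel bench scale: housing 240 deep (x), 260 wide (y), 72 mm high, with a flat pan on top. Origin under the housing's centre at bench level. +x is its front, where the operator sits, the side away from the robot; +y is its left seen from the robot; z up. Behind the housing, at x -148 mm, y 0, stands a 33 mm tube column, 180 mm high, that carries the display
- pan (a point): Centre of the pan's load surface, 86 mm above the bench and 15 mm in front of the scale's origin; pan 205 (x) x 245 mm (y) with a rim 8 mm high; axes as the scale's
- canister: White plastic canister standing on the scale's pan (others like it stand far to the side): body 120 (x) x 85 (y) mm, shoulder 135 mm high, 179 mm over the handle, loose, about 0.45 to 0.85 kg. Origin at the centre of its underside; x along the handle towards the black screw cap (32 mm across, at x 36 mm, top 160 mm high), z up
- handle (a point): Middle of the canister's handle bar, at x -17, z 172 mm in the canister's frame; axes as the canister's. The bar runs along x, is 20 mm wide (y) and 14 mm thick (z), with 55 mm of free length between its feet and 30 mm of free height beneath; it can be pinched across y from above
- tray: Fixed shallow drip tray of bare steel beside the scale, on its left or right (a deeper grey bin of caps is on the other side): outside 220 (its x) x 190 (its y) mm, walls 3 mm thick and 16 mm high, floor 3 mm thick. Origin at the centre of its underside on the bench, z up
- cap_bin: Bystander: fixed grey plastic bin of black caps, 200 x 150 x 60 mm, on the other side of the scale from the tray. Origin under its centre
- tilt_axis (a point): Middle of the display head's tilt hinge, on the column's axis 225 mm above the bench. Axes of the yoke that swivels on the column: x horizontal, the way the display faces seen from above; y along the hinge; z up; they do not move with the tilt. The yoke's side plates lie at y +-96 mm and reach 17 mm above the hinge
- display_top (a point): Middle of the display head's top edge, 82 mm from the tilt hinge. Axes fixed in the head: x out of its face, y along its width, z from the hinge to the top edge. The head is a grey box 182 wide (y), 40 thick (x, 20 either side of the hinge), from 28 mm below to 82 mm above the hinge, with window and keys on its face. The top edge is free and can be pinched front to back
- swivel (a joint): Swivel of the yoke and display on the column, rad. 0: the display faces square to the scale's front (along the scale's +x); positive turns it anticlockwise seen from above; stops at -1.7 and 1.7. Plain friction, 0.25 N m; stays where it is left
- tilt (a joint): Tilt of the display head in the yoke, rad. 0: face upright; positive: leaning back, the top edge away from the side the face looks to, so that the face looks up; stops at -0.2 and 1.1. Plain friction, 0.35 N m, which holds the 0.5 kg head at any angle; stays where it is left. 20 degrees is 0.349
- weight: Bystander: steel test weight with a knob, 48 mm diameter, 72 mm high, loose. Origin under its centre
- sample: Bystander: small amber bottle with a white cap, 48 mm diameter, 95 mm high, loose. Origin under its centre
- jar: Bystander: clear jar with a white lid, 72 mm diameter, 75 mm high, loose. Origin under its centre
- cap_wrench: Bystander: steel wrench lying flat, loose. Origin under its middle, x along it
Things that resemble listed ones, but are neither listed nor needed, are in the scene too. Leave any orange or yellow look-alike of the canister alone.

How it is judged:
At the end, for the whole second after the job is handed in: Canister upright, still and flat on the drip tray's floor (4 mm in height, 3 degrees), its centre within 75 mm of the tray's; display at rest, square to the scale's front within 6 degrees (swivel 0 +-0.105 rad) and leaning back 20 degrees within 6 (tilt 0.349 +-0.105 rad) (horizontal distance between canister and tray below 0.075 m and z of canister in the frame of tray below 0.007 m and angle between canister's own z axis and vertical below 0.05 rad and linear speed of canister below 0.02 m/s and value of joint swivel between -0.105 and 0.105 rad and value of joint tilt between 0.244 and 0.454 rad and velocity of joint swivel between -0.05 and 0.05 rad/s and velocity of joint tilt between -0.05 and 0.05 rad/s); the robot touches nothing.
It fails at once if the canister is tipped more than 25 degrees (angle between canister's own z axis and vertical above 0.436 rad).
It fails at once if the canister is dropped or banged into the tray (it goes faster than 0.35 m/s in the last 50 mm above the tray's floor) (horizontal distance between canister and tray below 0.12 m and z of canister in the frame of tray below 0.053 m and linear speed of canister above 0.35 m/s).
It fails at once if the test weight, wrench, jar or bottle is shifted by more than 30 mm (distance of any of weight, sample, jar, cap_wrench from where it was at the start of the episode above 0.03 m).
It also fails if it takes over 69 s, if anything falls off the work surface, if the arm or the gripper's body presses on something with over 40 N, if the wrist force passes 120 N, or if a joint passes its speed limit or range.

## Robot

A 7-joint arm with a two-finger parallel gripper is mounted at the origin on the work surface. World frame = base frame: x ahead of the robot, y to its left, z up, the work surface at z = 0. Lengths are in m, angles in rad, forces in N, time in s.
With the tool pointing down it reaches from about 0.4 to 0.85 m from the base axis. Payload 10.4 kg.
Tool frame: the origin (TCP) lies at the very end of the fingers, on their centre line; the grasp point (between the pads) lies 19 mm behind it; z points along the fingers, y is the line along which they close (so a half turn about z gives the same grasp; the last joint's range is limited). The gripper opens to 87 mm and grips with 3 to 60 N. Pads are 19 mm wide; open, the fingers measure 117 mm over their backs; the gripper's body (75 mm by 190 mm) begins 51 mm behind the grasp point.
Start: joints at [-1.13, 0.332, -0.065, 1.46, 0.022, 1.35, -0.088], TCP at [0.28, 0.559, 0.223] pointing down, gripper open.
Joint ranges: [-2.6, 2.6], [-0.5, 2.12], [-1.47, 1.34], [0.16, 2.42], [-1.27, 4.41], [0.06, 2.06], [-2.6, 2.6]. Speed limits (rad/s): [2.22, 2.22, 2.79, 2.79, 3.14, 3.14, 3.14].

## Interface

Orientations are given as a unit quaternion [x, y, z, w].
In Python, from bench import status, camera, order gives the robot as it stands.
- The arm moves only by the tool jog_arm, never from a script. Its argument "plan" is a list of rows, each a list of 7 numbers: the turn, a rotation vector about the tool's x, y, z in rad, then the shift along the tool's x, y, z in mm, then the opening, from -1 (shut) to 1 (fully open). A call has 1 to 12 rows; each row is the pose to reach, as a shift and turn from the pose commanded when the call began, along the tool's axes at that moment; what a row does not reach only later rows make up. A row lasts 1/10 s, in which the tool goes at most 50 mm and 8.59 degrees, less where a joint would pass 70% of its speed; a pose out of reach is approached as far as the arm can. A call with a gripper value outside its range is refused whole. The fingers move at their own pace and stop on an object; "squeeze" is the grip in N (left out, the last holds). Time passes only in rows, so rows that repeat a pose let the fingers close. It gives the time, the measured TCP pose, the force, the opening and the grip force at its end, in the units of the state.
- status.read_state(): the state, without advancing time (a new reading comes with each control period).
- camera(name): name is "scene" or "top"; returns a dict with "image" (420x560x3 uint8, red, green, blue), "z_map" (420x560 float32, m along the optical axis (not along the pixel's ray), 0 where there is no reading), "fx", "fy", "cx", "cy" (pixels), "world_from_camera" (4x4, takes a point from camera to world coordinates). Camera axes: x right, y down, z forward; pixel columns grow to the right and rows downward; lengths in m; the calibration is good to about 2 mm. A picture is of the moment at which its call begins.
- order.close_job(): hands the job in; it is judged then, once.
The state is a dict: "time": time; "joint_positions": joint angles; "joint_vel": joint speeds; "joint_torque": joint torques, N m; "ee_pos": TCP position; "eef_rot": TCP orientation; "ft_force": force on the tool from outside, world axes, zero at the start; "torque": the same for the moment, N m; "width": finger opening in m; "grip_force": force on a finger pad.
Only numpy, scipy, OpenCV 4.12 (cv2) and the standard library are available. Lean on these libraries where they do the work, as an engineer would, in place of code of your own. Each camera call takes 0.05 s, during which the arm holds its last target. There are 200 camera calls.

## Working session

There is one attempt and no reset: what is moved stays moved. The work goes in short steps, Python scripts to look and compute and a tool call to move; the robot and the scene stay as the last step left them, time stands still between calls to the robot, and variables do not carry over. Pictures are saved under pics/ and viewed, at most 10 in all, crops included, and the job is handed in when it is done.

Besides the shell and the picture viewer there is one more tool, called after ">>>" as name(argument=value, ...) on one line, values as JSON. jog_arm: Moves the arm, as the interface text tells. Its arguments: {"type":"object","properties":{"plan":{"type":"array"},"squeeze":{"type":"number"}},"required":["plan"]}

```bash
mkdir -p pics; cat > h.py <<'E'
import numpy as np, cv2
from bench import status, camera, order
def snap(name,f):
    c=camera(name); cv2.imwrite(f'pics/{f}.png',c['image'][:,:,::-1]); np.savez(f'{f}.npz',**c); return c
def cloud(c):
    z=c['z_map']; v,u=np.mgrid[:z.shape[0],:z.shape[1]]
    p=np.stack([(u-c['cx'])/c['fx']*z,(v-c['cy'])/c['fy']*z,z,np.ones_like(z)],-1)@np.array(c['world_from_camera']).T
    p=p[...,:3]; p[z==0]=np.nan; return p
E
python3 - <<'E'
from h import *
for n in('scene','top'):
    c=snap(n,n+'0'); print(np.round(c['world_from_camera'],3),c['fx'])
s=status.read_state(); print({k:np.round(v,3) for k,v in s.items()})
E
```

```text
[[-0.543  0.7   -0.465  1.047]
 [ 0.84   0.45  -0.303  0.366]
 [-0.003 -0.555 -0.832  1.215]
 [ 0.     0.     0.     1.   ]] 482.1566609052596
[[ 0.024 -0.994  0.102  0.371]
 [-0.999 -0.022  0.025 -0.022]
 [-0.023 -0.103 -0.994  1.482]
 [ 0.     0.     0.     1.   ]] 460.39336459338404
{'time': np.float64(0.1), 'joint_positions': array([-1.13 ,  0.333, -0.065,  1.461,  0.022,  1.35 , -0.089]), 'joint_vel': array([ 0.001, -0.001, -0.   , -0.002,  0.001,  0.001,  0.001]), 'joint_torque': array([ 1.0000e-03, -6.2454e+01,  2.5000e-02, -3.9072e+01, -6.2000e-02,
        3.7000e-02,  0.0000e+00]), 'ee_pos': array([0.279, 0.559, 0.222]), 'eef_rot': array([ 0.23 ,  0.973, -0.001, -0.   ]), 'ft_force': array([-0.273, -0.369, -0.223]), 'torque': array([-0.026,  0.035, -0.009]), 'grip_force': np.float64(0.0), 'width': np.float64(0.087)}
```

View pics/scene0.png

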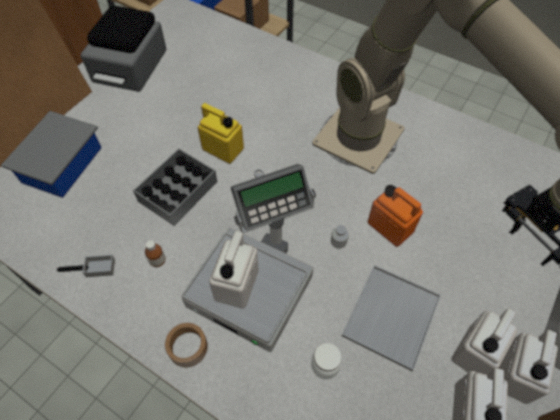

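View pics/top0.png

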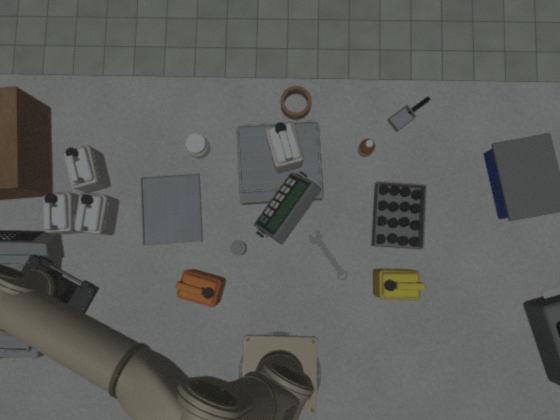

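The scene view shows the display head at (272,197), the canister on the pan at (234,270), the tray at (392,316). In the top view the display is at (288,207), the canister at (284,145), the pan at (280,160), the tray at (172,210), the weight at (238,247) and the wrench at (328,255). The orange look-alike is at (200,288).

```bash
cat >> h.py <<'E'
def rect(pts):
    (c,s,a)=cv2.minAreaRect(pts[:,:2].astype(np.float32)*1000); return np.round(c,1),np.round(s,1),round(a,1)
def region(P,c,x,y,z):
    return (P[...,0]>x[0])&(P[...,0]<x[1])&(P[...,1]>y[0])&(P[...,1]<y[1])&(P[...,2]>z[0])&(P[...,2]<z[1])
E
python3 - <<'E'
from h import *
C={n:dict(np.load(n+'0.npz')) for n in('scene','top')}
P={n:cloud(C[n]) for n in C}
T=P['top']
for n,(u,v) in dict(disp=(288,207),can=(284,145),pan=(250,165),tray=(172,210),weight=(238,247),jar=(197,145),bottle=(367,147),orange=(200,288),wr=(328,255),bench=(230,100)).items(): print(n,np.round(T[v,u],3))
for n in P:
    p=P[n]
    m=region(p,0,(.35,.8),(-.16,.2),(.225,.3)); 
    hi=region(p,0,(.45,.85),(-.2,.2),(.24,.30))
    for zr in((.18,.2),(.2,.22),(.22,.24),(.24,.252),(.252,.27),(.27,.29),(.29,.33)):
        k,l,st,ce=cv2.connectedComponentsWithStats(region(p,0,(.3,.8),(-.2,.2),zr).astype(np.uint8))
        for i in range(1,k):
            if st[i,4]>25: q=p[l==i]; print(n,zr,st[i,4],np.round(q.mean(0),3),*rect(q))
    q=p[region(p,0,(.3,.8),(.1,.5),(.012,.022))]; 
    im=C[n]['image']
E
```

```text
disp [ 0.491 -0.017  0.286]
can [ 0.66  -0.002  0.27 ]
pan [0.639 0.104 0.084]
tray [0.502 0.361 0.001]
weight [0.387 0.134 0.073]
jar [0.701 0.273 0.076]
bottle [ 0.704 -0.256  0.078]
orange [0.269 0.225 0.179]
wr [ 0.369 -0.146  0.006]
bench [ 0.875  0.185 -0.003]
scene (0.18, 0.2) 111 [0.502 0.025 0.188] [498.4  29.5] [ 12.  149.9] 55.9
scene (0.18, 0.2) 37 [ 0.581 -0.033  0.189] [575.9 -33.1] [15.7 38.5] 53.0
scene (0.18, 0.2) 272 [0.705 0.027 0.192] [690.4  29.6] [ 66.2 137.5] 72.5
scene (0.2, 0.22) 465 [0.7   0.023 0.21 ] [ 6.816e+02 -1.000e-01] [116.8  81.4] 17.0
scene (0.2, 0.22) 37 [ 0.684 -0.031  0.216] [680.7 -34. ] [42.4 17.8] 29.1
scene (0.22, 0.24) 789 [0.522 0.016 0.231] [512.5  13. ] [ 45.6 210.1] 52.8
scene (0.22, 0.24) 561 [0.681 0.005 0.223] [ 6.798e+02 -2.000e-01] [105.2  67.4] 16.3
scene (0.24, 0.252) 470 [0.513 0.008 0.246] [504.7   3.3] [ 41.7 196.1] 53.2
scene (0.24, 0.252) 171 [0.714 0.01  0.246] [713.3   8.9] [34.7 29.6] 31.0
scene (0.252, 0.27) 721 [ 0.507 -0.003  0.261] [503.9  -5. ] [ 52.7 185.9] 46.0
scene (0.252, 0.27) 300 [ 0.666 -0.003  0.264] [664.8 
[... 459 characters left out ...]
93.7 20.3] 16.0
top (0.22, 0.24) 183 [0.675 0.019 0.223] [673.9  18.2] [100.1  25.4] 16.3
top (0.22, 0.24) 376 [0.515 0.019 0.232] [512.   10.1] [ 42.  209.4] 55.8
top (0.24, 0.252) 87 [0.717 0.01  0.246] [718.1   9.6] [23.9 30.2] 20.5
top (0.24, 0.252) 246 [0.509 0.01  0.246] [508.5   4.3] [ 32.7 199.3] 55.5
top (0.252, 0.27) 210 [ 0.664 -0.007  0.264] [664.4  -6.8] [77.5 20.1] 16.9
top (0.252, 0.27) 360 [0.504 0.    0.261] [ 5.04e+02 -2.00e-01] [ 27.1 180.7] 57.5
top (0.27, 0.29) 433 [ 0.495 -0.015  0.28 ] [494.7 -14.7] [ 26.2 180.6] 57.2
top (0.27, 0.29) 438 [ 0.474 -0.047  0.282] [473.9 -45. ] [ 20.5 179.9] 55.7
top (0.29, 0.33) 578 [ 0.482 -0.03   0.295] [483.6 -31. ] [ 28.9 180.9] 56.2
```

```bash
python3 - <<'E'
from h import *
C={n:dict(np.load(n+'0.npz')) for n in('scene','top')}
P={n:cloud(C[n]) for n in C}
for n in P:
    p=P[n]
    q=p[region(p,0,(.45,.85),(-.2,.2),(.075,.1))]; print(n,'pan/housing',len(q),rect(q))
    q=p[region(p,0,(.45,.85),(-.2,.2),(.06,.1))]; print(n,'scale top',len(q),rect(q))
    # display face plane: green + neighbours
    r=region(p,0,(.42,.6),(-.13,.12),(.235,.31)); hsv=cv2.cvtColor(C[n]['image'],cv2.COLOR_RGB2HSV)
    g=r&(hsv[...,0]>45)&(hsv[...,0]<90)&(hsv[...,1]>80)
    q=p[g]; c=q.mean(0); nn=np.linalg.svd(q-c)[2][2]; nn*=np.sign(nn[2])
    print('face',len(q),c.round(3),nn.round(3),'tilt',np.arcsin(nn[2]),'az',np.degrees(np.arctan2(nn[1],nn[0])))
    # tray: wall colour/height
    q=p[region(p,0,(.3,.7),(.2,.5),(.01,.022))]; print('tray rim',len(q),rect(q))
    q=p[region(p,0,(.3,.7),(.24,.48),(-.02,.03))]
h=C['top']; im=h['image'].astype(int)
m=((im[...,2]-im[...,0])>4).astype(np.uint8); 
cr=im[170:250,136:210]; print(im[210,172],im[160,160],im[255,160])
g=cv2.cvtColor(h['image'],cv2.COLOR_RGB2GRAY); print(g[200,132:152],g[200,192:212]); print(g[165:185,172],g[235:255,172])
E
```

```text
scene pan/housing 5416 (array([635.7,  15.1]), array([275.2, 256.3]), 4.4)
scene scale top 6572 (array([634.2,  13.7]), array([278.6, 261. ]), 4.4)
face 978 [ 0.493 -0.01   0.278] [0.429 0.63  0.648] tilt 0.7049230831372418 az 55.75830925084732
tray rim 641 (array([455.9, 359.4]), array([325.2, 250.7]), 3.2)
top pan/housing 3680 (array([655.4,  13.5]), array([239.2, 256.2]), 4.7)
top scale top 4122 (array([654.1,  13.9]), array([241.2, 259.8]), 4.8)
face 224 [ 0.498 -0.014  0.278] [0.429 0.632 0.645] tilt 0.7015917790012153 az 55.8513292884569
tray rim 410 (array([497.6, 348.2]), array([400.9, 280.6]), 3.0)
[91 94 98] [108 109 108] [106 108 107]
[107 109 107 107 110 108 108 110 103  91  71  79  91  93  91  93  94  94
  93  93] [ 95  92  95  91  94  92  92  84  81 105 104 107 108 106 106 105 104 106
 109 109]
[103 103 107 108 106 108 106 105 103 101  91  81  90  94  93  92  92  95
  94  94] [ 93  96  94  96  93  97  94  94 103 106 104 104 105 108 107 105 107 104
 107 107]
```

```bash
cat >> h.py <<'E'
from scipy.spatial.transform import Rotation as R
def go(*targets):
    """targets: (pos, tool z, tool y); prints rotvec + shift mm from present pose"""
    s=status.read_state(); r=R.from_quat(s['eef_rot']); p=np.array(s['ee_pos'])
    print('t',round(float(s['time']),2),'p',p.round(4),'F',np.round(s['ft_force'],1),'w',round(float(s['width']),4),'q',np.round(s['joint_positions'],2))
    for pos,z,y in targets:
        z=np.array(z,float);z/=np.linalg.norm(z); y=np.array(y,float); y-=z*(y@z); y/=np.linalg.norm(y)
        best=min((R.from_matrix(np.c_[np.cross(k*y,z),k*y,z]) for k in(1,-1)),key=lambda g:(r.inv()*g).magnitude())
        print((r.inv()*best).as_rotvec().round(3),r.inv().apply(np.array(pos)-p).__mul__(1000).round(1))
def az(d): return (np.cos(np.radians(d)),np.sin(np.radians(d)),0)
D=(0,0,-1)
E
python3 -c "
from h import *
go(((.279,.559,.37),D,az(106.4)),((.664,-.006,.36),D,az(106.4)))"
```

```text
t 0.1 p [0.2794 0.5587 0.2219] F [-0.3 -0.4 -0.2] w 0.0868 q [-1.13  0.33 -0.06  1.46  0.02  1.35 -0.09]
[-0.001 -0.    -0.75 ] [ 5.000e-01 -1.000e-01 -1.481e+02]
[-0.001 -0.    -0.75 ] [-596.5 -333.2 -137.7]
```

>>> jog_arm(plan=[[0,0,0,0,0,-50,1],[0,0,0,0,0,-100,1],[0,0,-0.1,-30,-15,-140,1],[0,0,-0.2,-70,-39,-140,1],[0,0,-0.3,-115,-64,-140,1],[0,0,-0.4,-160,-89,-140,1],[0,0,-0.5,-205,-114,-140,1],[0,0,-0.6,-250,-140,-140,1],[0,0,-0.75,-295,-165,-140,1],[0,0,-0.75,-340,-190,-140,1],[0,0,-0.75,-385,-215,-140,1],[0,0,-0.75,-385,-215,-140,1]])

```text
time: 1.3
ee_pos: [0.5302, 0.1885, 0.3623]
eef_rot: [-0.139, 0.99, -0.001, 0.0]
ft_force: [-0.1, -0.2, -0.3]
width: 0.0868
grip_force: 0.0
```

```bash
python3 -c "
from h import *
go(((.664,-.006,.36),D,az(106.4)),((.664,-.006,.237),D,az(106.4)))"
```

```text
t 1.3 p [0.5302 0.1885 0.3623] F [-0.1 -0.2 -0.3] w 0.0868 q [-0.58  0.15  0.18  1.39 -0.03  1.6   1.45]
[-0.002 -0.    -0.008] [ -75.1 -223.8    2.8]
[-0.002 -0.    -0.008] [ -75.1 -223.5  125.8]
```

>>> jog_arm(plan=[[0,0,0,-15,-45,0,1],[0,0,0,-30,-90,0,1],[0,0,0,-45,-135,0,1],[0,0,0,-60,-180,0,1],[0,0,0,-75,-224,0,1],[0,0,0,-75,-224,0,1],[0,0,0,-75,-224,20,1],[0,0,0,-75,-224,40,1],[0,0,0,-75,-224,60,1],[0,0,0,-75,-224,60,1],[0,0,0,-75,-224,60,1]])

```text
time: 2.4
ee_pos: [0.6628, 0.0011, 0.3028]
eef_rot: [-0.143, 0.99, 0.0, -0.0]
ft_force: [-0.2, 0.0, 1.4]
width: 0.0871
grip_force: 0.0
```

```bash
python3 - <<'E'
from h import *
go(((.664,-.006,.237),D,az(106.4)))
a=snap('scene','s1'); b=snap('top','t1')
cv2.imwrite('pics/v1.png',np.hstack([cv2.resize(x['image'][90:330,150:400,::-1] if i==0 else x['image'][80:280,160:368,::-1],(400,400)) for i,x in enumerate((a,b))]))
E
```

```text
t 2.4 p [0.6628 0.0011 0.3028] F [-0.2  0.   1.4] w 0.0871 q [-0.29  0.4   0.32  1.23 -0.12  1.53  1.87]
[ 0. -0.  0.] [ 0.8 -7.1 65.8]
```

View pics/v1.png

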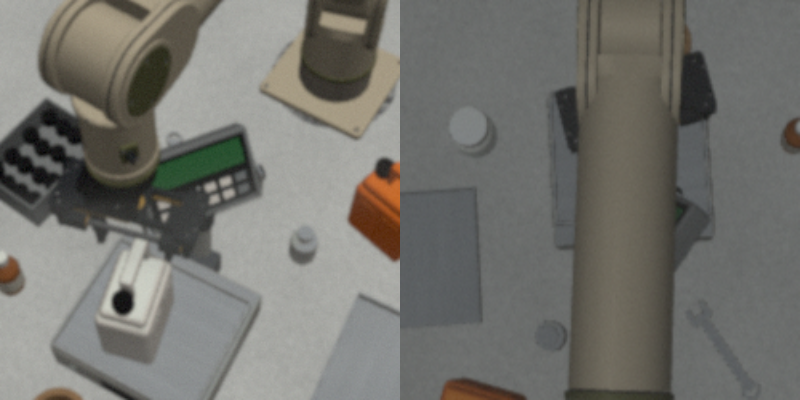

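The left half shows the open gripper over the canister (cap at (122,300)), clear of the display. The right half shows the forearm over the pan, with nothing touched.

>>> jog_arm(plan=[[0,0,0,1,-7,0,1],[0,0,0,1,-7,20,1],[0,0,0,1,-7,40,1],[0,0,0,1,-7,55,1],[0,0,0,1,-7,65,1],[0,0,0,1,-7,65,1],[0,0,0,1,-7,65,1]])

```text
time: 3.2
ee_pos: [0.6642, -0.0063, 0.2383]
eef_rot: [-0.143, 0.99, -0.0, 0.0]
ft_force: [-0.3, -0.6, 1.6]
width: 0.0872
grip_force: 0.0
```

```bash
python3 - <<'E'
from h import *
go(((.664,-.006,.237),D,az(106.4)))
E
```

```text
t 3.2 p [ 0.6642 -0.0063  0.2383] F [-0.3 -0.6  1.6] w 0.0872 q [-0.28  0.42  0.31  1.34 -0.13  1.4   1.88]
[-0.     0.001 -0.   ] [0.1 0.4 1.3]
```

>>> jog_arm(plan=[[0,0,0,0,0,0,0.4],[0,0,0,0,0,0,-0.2],[0,0,0,0,0,0,-0.7],[0,0,0,0,0,0,-1],[0,0,0,0,0,0,-1],[0,0,0,0,0,0,-1],[0,0,0,0,0,0,-1],[0,0,0,0,0,0,-1],[0,0,0,0,0,0,-1],[0,0,0,0,0,0,-1]], squeeze=35)

```text
time: 4.2
ee_pos: [0.6639, -0.0061, 0.2375]
eef_rot: [-0.143, 0.99, 0.0, -0.0]
ft_force: [-0.2, 0.2, -0.4]
width: 0.0196
grip_force: 35.0
```

>>> jog_arm(plan=[[0,0,0,0,0,-8,-1],[0,0,0,0,0,-20,-1],[0,0,0,0,0,-40,-1],[0,0,0,0,0,-60,-1],[0,0,0,0,0,-80,-1],[0,0,0,0,0,-80,-1],[0,0,0,0,0,-80,-1]])

```text
time: 4.9
ee_pos: [0.664, -0.0063, 0.3174]
eef_rot: [-0.143, 0.99, 0.0, 0.0]
ft_force: [0.5, 0.4, -5.8]
width: 0.02
grip_force: 35.0
```

```bash
python3 - <<'E'
from h import *
go(((.664,.2,.3174),D,az(106.4)),((.489,.358,.3174),D,az(106.4)))
E
```

```text
t 4.9 p [ 0.664  -0.0063  0.3174] F [ 0.5  0.4 -5.8] w 0.02 q [-0.28  0.4   0.32  1.2  -0.12  1.56  1.88]
[-0.  0. -0.] [-58.3 197.9   0. ]
[-0.  0. -0.] [ 65.  398.9  -0. ]
```

>>> jog_arm(plan=[[0,0,0,-3,10,0,-1],[0,0,0,-9,30,0,-1],[0,0,0,-17,57,0,-1],[0,0,0,-25,85,0,-1],[0,0,0,-33,113,0,-1],[0,0,0,-41,140,0,-1],[0,0,0,-45,168,0,-1],[0,0,0,-45,196,0,-1],[0,0,0,-35,224,0,-1],[0,0,0,-20,250,0,-1],[0,0,0,-5,275,0,-1],[0,0,0,9,298,0,-1]])

```text
time: 6.1
ee_pos: [0.5691, 0.279, 0.3162]
eef_rot: [-0.143, 0.99, -0.0, -0.001]
ft_force: [0.3, 0.1, -4.4]
width: 0.0193
grip_force: 35.0
```

```bash
python3 - <<'E'
from h import *
go(((.489,.358,.3174),D,az(106.4)))
E
```

```text
t 6.1 p [0.5691 0.279  0.3162] F [ 0.3  0.1 -4.4] w 0.0193 q [-0.68  0.32  0.21  1.29 -0.07  1.54  1.38]
[ 0.    -0.002  0.001] [54.4 98.5 -1.1]
```

>>> jog_arm(plan=[[0,0,0,12,22,0,-1],[0,0,0,27,48,0,-1],[0,0,0,41,75,0,-1],[0,0,0,50,92,0,-1],[0,0,0,54,98,8,-1],[0,0,0,54,98,30,-1],[0,0,0,54,98,55,-1],[0,0,0,54,98,80,-1],[0,0,0,54,98,105,-1],[0,0,0,54,98,115,-1],[0,0,0,54,98,120,-1],[0,0,0,54,98,120,-1]])

```text
time: 7.3
ee_pos: [0.4918, 0.3556, 0.1974]
eef_rot: [-0.142, 0.99, -0.0, -0.0]
ft_force: [-0.4, 0.4, -4.3]
width: 0.0194
grip_force: 35.0
```

```bash
python3 - <<'E'
from h import *
go(((.489,.358,.1545),D,az(106.4)))
a=snap('scene','s2'); b=snap('top','t2')
cv2.imwrite('pics/v2.png',np.hstack([cv2.resize(a['image'][220:420,280:480,::-1],(400,400)),cv2.resize(b['image'][110:310,90:290,::-1],(400,400))]))
E
```

```text
t 7.3 p [0.4918 0.3556 0.1974] F [-0.4  0.4 -4.3] w 0.0194 q [-0.81  0.3   0.14  1.56 -0.04  1.29  1.19]
[-0. -0. -0.] [ 2.   3.1 42.9]
```

View pics/v2.png

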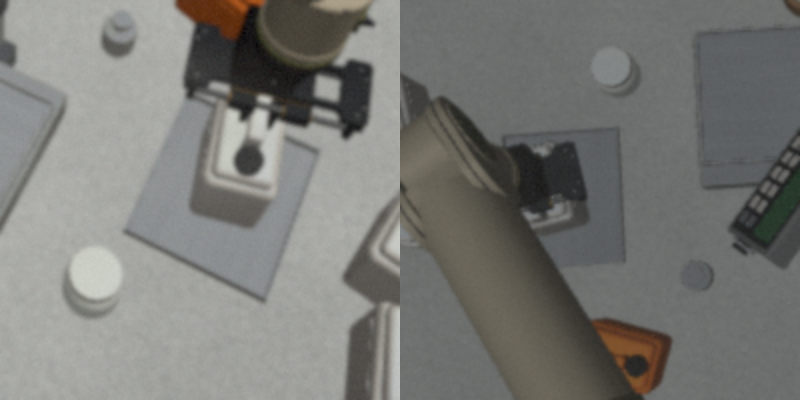

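Left half: the canister (cap at (248,160)) hangs upright over the tray. Right half: the canister at (545,185) is inside the tray outline (503–625, 128–265). Lowering it gently.

>>> jog_arm(plan=[[0,0,0,2,3,8,-1],[0,0,0,2,3,18,-1],[0,0,0,2,3,28,-1],[0,0,0,2,3,34,-1],[0,0,0,2,3,38,-1],[0,0,0,2,3,40,-1],[0,0,0,2,3,42,-1],[0,0,0,2,3,43,-1],[0,0,0,2,3,43,-1],[0,0,0,2,3,43,-1]])

```text
time: 8.4
ee_pos: [0.4891, 0.3583, 0.155]
eef_rot: [-0.143, 0.99, 0.0, 0.0]
ft_force: [-2.3, -1.6, -1.5]
width: 0.0196
grip_force: 35.0
```

>>> jog_arm(plan=[[0,0,0,0,0,1,-1],[0,0,0,0,0,1,-1],[0,0,0,0,0,1,-0.6],[0,0,0,0,0,1,-0.3],[0,0,0,0,0,1,0.2],[0,0,0,0,0,1,0.2],[0,0,0,0,0,1,0.2],[0,0,0,0,0,1,0.2]])

```text
time: 9.2
ee_pos: [0.489, 0.3583, 0.1535]
eef_rot: [-0.143, 0.99, 0.0, 0.0]
ft_force: [0.0, 0.2, 0.2]
width: 0.049
grip_force: 0.0
```

>>> jog_arm(plan=[[0,0,0,0,0,-20,0.2],[0,0,0,0,0,-50,0.2],[0,0,0,0,0,-90,0.2],[0,0,0,0,0,-130,0.2],[0,0,0,0,0,-170,1],[0,0,0,0,0,-210,1],[0,0,0,0,0,-240,1],[0,0,0,0,0,-240,1]])

```text
time: 10.0
ee_pos: [0.4899, 0.3587, 0.3983]
eef_rot: [-0.143, 0.99, 0.002, 0.003]
ft_force: [0.6, 0.8, 1.1]
width: 0.0764
grip_force: 0.0
```

```bash
cat >> h.py <<'E'
H=np.array([.5065,.0018,.225])
def head(A,L,r):
    n=np.array(az(A)); hz=-np.sin(L)*n+np.array([0,0,np.cos(L)]); return (H+r*hz,-hz,np.cross(np.cross(hz,n),hz))
E
python3 - <<'E'
from h import *
go(*[head(55.8,.6,r) for r in(.2,.13,.043)])
c=snap('top','t3'); s=snap('scene','s3')
for x in(c,s):
    p=cloud(x); 
    for zr in((.125,.145),(.17,.19)):
        q=p[region(p,0,(.4,.6),(.25,.45),zr)]; print(zr,len(q),np.round(q.mean(0),4),rect(q),np.round(np.linalg.lstsq(np.c_[q[:,:2]-q[:,:2].mean(0),np.ones(len(q))],q[:,2],rcond=None)[0],3))
E
```

```text
t 10.0 p [0.4899 0.3587 0.3983] F [0.6 0.8 1.1] w 0.0764 q [-0.82  0.26  0.15  1.2  -0.04  1.68  1.18]
[-0.554 -0.26   0.857] [ 172.1 -418.8    5.9]
[-0.554 -0.26   0.857] [ 141.9 -393.9   63.9]
[-0.554 -0.26   0.857] [ 104.4 -363.   136.1]
(0.125, 0.145) 467 [0.501  0.3484 0.1372] (array([504.7, 360.1]), array([108.6,  70.8]), 15.7) [-0.003  0.012  0.137]
(0.17, 0.19) 150 [0.4789 0.3524 0.1815] (array([480.4, 353.9]), array([59.4, 20.2]), 16.8) [-0.03   0.14   0.181]
(0.125, 0.145) 874 [0.5112 0.362  0.1374] (array([505.2, 363. ]), array([107.6,  71.5]), 16.9) [-0.03   0.005  0.137]
(0.17, 0.19) 282 [0.4917 0.3584 0.1822] (array([489.3, 358.1]), array([78.5, 20.7]), 17.1) [-0.029  0.045  0.182]
```

The canister stands flat in the tray (shoulder at 0.137 m, centre about (0.505, 0.362)). Next, the display.

>>> jog_arm(plan=[[-0.05,-0.02,0.08,14,-35,0,1],[-0.1,-0.05,0.16,29,-70,1,1],[-0.15,-0.07,0.23,43,-105,1,1],[-0.2,-0.1,0.31,57,-140,2,1],[-0.25,-0.12,0.39,72,-175,2,1],[-0.3,-0.14,0.47,86,-210,3,1],[-0.35,-0.17,0.55,100,-245,3,1],[-0.4,-0.19,0.62,115,-280,4,1],[-0.45,-0.21,0.7,129,-315,5,1],[-0.5,-0.24,0.78,143,-350,5,1],[-0.554,-0.26,0.857,158,-385,6,1],[-0.554,-0.26,0.857,172,-419,6,1]])

```text
time: 11.3
ee_pos: [0.4405, -0.0946, 0.3858]
eef_rot: [0.284, 0.913, 0.281, 0.085]
ft_force: [0.9, -0.8, 0.1]
width: 0.087
grip_force: 0.0
```

```bash
python3 - <<'E'
from h import *
go(*[head(55.8,.6,r) for r in(.2,.13,.043)])
E
```

```text
t 11.3 p [ 0.4405 -0.0946  0.3858] F [ 0.9 -0.8  0.1] w 0.087 q [-0.39 -0.33  0.75  1.81 -0.36  1.43  1.34]
[-0.005 -0.001 -0.007] [-0.3  5.6 -1.3]
[-0.005 -0.001 -0.007] [-0.4  5.9 68.7]
[-0.005 -0.001 -0.007] [ -0.5   6.4 155.7]
```

>>> jog_arm(plan=[[0,0,0,0,6,25,1],[0,0,0,0,6,50,1],[0,0,0,0,6,75,1],[0,0,0,0,6,90,1],[0,0,0,0,6,100,1],[0,0,0,0,6,100,1],[0,0,0,0,6,100,1]])

```text
time: 12.0
ee_pos: [0.4762, -0.0422, 0.308]
eef_rot: [0.282, 0.914, 0.279, 0.085]
ft_force: [0.1, -0.2, 0.7]
width: 0.0869
grip_force: 0.0
```

```bash
python3 - <<'E'
from h import *
go(*[head(55.8,.6,r) for r in(.06,.043)])
a=snap('scene','s4'); b=snap('top','t4')
cv2.imwrite('pics/v4.png',np.hstack([cv2.resize(a['image'][110:280,190:360,::-1],(400,400)),cv2.resize(b['image'][130:300,200:370,::-1],(400,400))]))
E
```

```text
t 12.0 p [ 0.4762 -0.0422  0.308 ] F [ 0.1 -0.2  0.7] w 0.0869 q [-0.44 -0.26  0.73  1.95 -0.41  1.22  1.37]
[-0.007 -0.001 -0.001] [-0.4 -2.5 38.7]
[-0.007 -0.001 -0.001] [-0.4 -2.4 55.7]
```

View pics/v4.png

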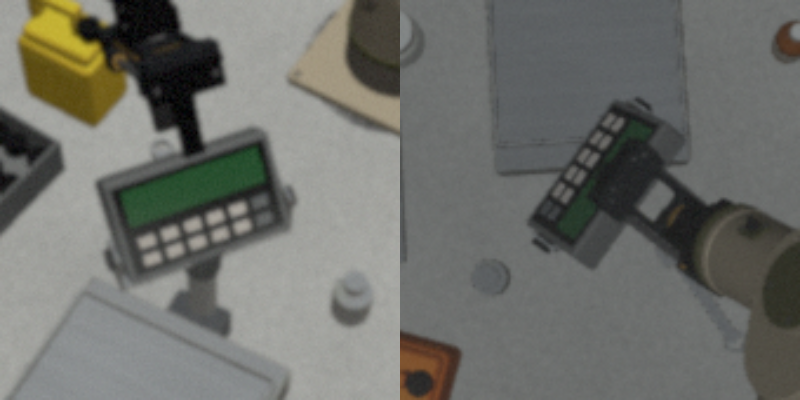

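The left half shows the fingers just above the display's top edge. The right half shows them straddling it, with one finger over the face (625,180) and one behind (690,230). Descending and closing lightly.

>>> jog_arm(plan=[[0,0,0,0,-2,10,1],[0,0,0,0,-2,20,1],[0,0,0,0,-2,30,1],[0,0,0,0,-2,40,1],[0,0,0,0,-2,50,1],[0,0,0,0,-2,55,1],[0,0,0,0,-2,55,1]])

```text
time: 12.8
ee_pos: [0.4924, -0.0173, 0.2604]
eef_rot: [0.281, 0.914, 0.279, 0.084]
ft_force: [0.2, 0.6, -0.6]
width: 0.087
grip_force: 0.0
```

>>> jog_arm(plan=[[0,0,0,0,0,0,0.6],[0,0,0,0,0,0,0.3],[0,0,0,0,0,0,0],[0,0,0,0,0,0,-0.3],[0,0,0,0,0,0,-0.3],[0,0,0,0,0,0,-0.3],[0,0,0,0,0,0,-0.3]], squeeze=20)

```text
time: 13.5
ee_pos: [0.4921, -0.0197, 0.2609]
eef_rot: [0.282, 0.914, 0.279, 0.085]
ft_force: [-5.3, -6.8, 2.4]
width: 0.0401
grip_force: 20.5
```

```bash
python3 - <<'E'
from h import *
go(*[head(55.8-k*51.1/8,.6-.251*k/8,.043) for k in range(0,9)])
print(status.read_state()['grip_force'],status.read_state()['torque'])
E
```

```text
t 13.5 p [ 0.4921 -0.0197  0.2609] F [-5.3 -6.8  2.4] w 0.0401 q [-0.47 -0.2   0.74  2.02 -0.47  1.12  1.41]
[-0.009 -0.    -0.003] [0.2 1.1 1.2]
[ 0.023 -0.061  0.091] [2.8 2.6 1.3]
[ 0.054 -0.12   0.186] [5.1 4.2 1.6]
[ 0.084 -0.175  0.283] [7.1 6.1 2. ]
[ 0.115 -0.227  0.382] [8.7 8.1 2.6]
[ 0.144 -0.276  0.482] [10.  10.1  3.3]
[ 0.172 -0.322  0.585] [10.9 12.2  4. ]
[ 0.2   -0.366  0.689] [11.5 14.3  4.8]
[ 0.225 -0.405  0.794] [11.7 16.3  5.5]
20.480458047240973 [-1.43664147  1.18258483  0.12300944]
```

>>> jog_arm(plan=[[0.007,-0.03,0.045,1.5,2,1,-0.3],[0.023,-0.061,0.091,2.8,2.6,1.3,-0.3],[0.038,-0.09,0.138,4,3.4,1.4,-0.3],[0.054,-0.12,0.186,5.1,4.2,1.6,-0.3],[0.069,-0.148,0.234,6.1,5.1,1.8,-0.3],[0.084,-0.175,0.283,7.1,6.1,2,-0.3],[0.1,-0.201,0.332,7.9,7.1,2.3,-0.3],[0.115,-0.227,0.382,8.7,8.1,2.6,-0.3],[0.13,-0.251,0.432,9.3,9.1,2.9,-0.3],[0.144,-0.276,0.482,10,10.1,3.3,-0.3],[0.144,-0.276,0.482,10,10.1,3.3,-0.3]])

```text
time: 14.6
ee_pos: [0.4895, -0.0054, 0.2646]
eef_rot: [0.533, 0.817, 0.184, 0.12]
ft_force: [-11.0, -7.8, 7.7]
width: 0.0401
grip_force: 20.0
```

```bash
python3 - <<'E'
from h import *
go(*[head(55.8-k*51.1/8,.6-.251*k/8,.043) for k in (5,5.5,6,6.5,7,7.5,8)])
E
```

```text
t 14.6 p [ 0.4895 -0.0054  0.2646] F [-11.   -7.8   7.7] w 0.0401 q [-0.29 -0.32  0.28  2.08 -0.11  0.96  0.46]
[-0.001  0.001 -0.001] [-0.3 -0.3  0.7]
[ 0.015 -0.023  0.05 ] [0.7 0.3 0.7]
[ 0.031 -0.045  0.101] [1.6 1.1 0.7]
[ 0.046 -0.067  0.152] [2.4 1.9 0.8]
[ 0.062 -0.088  0.204] [3.2 2.7 0.9]
[ 0.077 -0.109  0.256] [3.9 3.6 1. ]
[ 0.093 -0.128  0.308] [4.5 4.4 1.2]
```

>>> jog_arm(plan=[[0.015,-0.023,0.05,0.7,0.3,0.7,-0.3],[0.031,-0.045,0.101,1.6,1.1,0.7,-0.3],[0.046,-0.067,0.152,2.4,1.9,0.8,-0.3],[0.062,-0.088,0.204,3.2,2.7,0.9,-0.3],[0.077,-0.109,0.256,3.9,3.6,1,-0.3],[0.093,-0.128,0.308,4.5,4.4,1.2,-0.3],[0.093,-0.128,0.308,4.5,4.4,1.2,-0.3],[0.093,-0.128,0.308,4.5,4.4,1.2,-0.3]])

```text
time: 15.4
ee_pos: [0.4918, 0.001, 0.2661]
eef_rot: [0.667, 0.725, 0.128, 0.117]
ft_force: [-13.7, -5.3, 13.7]
width: 0.0399
grip_force: 20.0
```

```bash
cat >> h.py <<'E'
def face():
    for n in('scene','top'):
        c=camera(n); p=cloud(c); hsv=cv2.cvtColor(c['image'],cv2.COLOR_RGB2HSV)
        q=p[region(p,0,(.42,.6),(-.13,.13),(.235,.32))&(hsv[...,0]>45)&(hsv[...,0]<90)&(hsv[...,1]>80)]
        if len(q)<20: print(n,'none'); continue
        m=q.mean(0); nn=np.linalg.svd(q-m)[2][2]; nn*=np.sign(nn[0])
        print(n,len(q),m.round(3),'tilt',round(np.arcsin(nn[2]),3),'swivel',round(np.arctan2(nn[1],nn[0])-.082,3))
E
python3 - <<'E'
from h import *
go(head(4.7,.349,.043),head(4.7,.349,.12)); face()
E
```

```text
t 15.4 p [0.4918 0.001  0.2661] F [-13.7  -5.3  13.7] w 0.0399 q [-0.21 -0.26  0.1   2.02  0.04  1.03 -0.05]
[ 0.    -0.002  0.001] [-0.4 -0.2  0.6]
[ 0.    -0.002  0.001] [ -0.3  -0.2 -76.4]
scene 306 [ 0.511 -0.032  0.28 ] tilt 0.329 swivel -0.002
top none
```

>>> jog_arm(plan=[[0,0,0,0,0,0,0.1],[0,0,0,0,0,0,0.5],[0,0,0,0,0,0,1],[0,0,0,0,0,0,1],[0,0,0,0,0,0,1],[0,0,0,0,0,-15,1],[0,0,0,0,0,-40,1],[0,0,0,0,0,-75,1],[0,0,0,0,0,-110,1],[0,0,0,0,0,-150,1],[0,0,0,0,0,-150,1]])

```text
time: 16.6
ee_pos: [0.4416, -0.0024, 0.4116]
eef_rot: [0.666, 0.725, 0.132, 0.12]
ft_force: [1.1, -0.4, 0.0]
width: 0.0872
grip_force: 0.0
```

```bash
python3 - <<'E'
from h import *
go(); face(); face()
a=snap('scene','s5'); b=snap('top','t5')
cv2.imwrite('pics/v5.png',np.hstack([cv2.resize(a['image'],(400,300)),cv2.resize(b['image'],(400,300))])[:,:,::-1])
for x in(a,b):
    p=cloud(x); q=p[region(p,0,(.4,.6),(.25,.45),(.125,.145))]; print(len(q),np.round(np.median(q,0),4),rect(q))
E
```

```text
t 16.6 p [ 0.4416 -0.0024  0.4116] F [ 1.1 -0.4  0. ] w 0.0872 q [-0.21 -0.4   0.07  1.82  0.04  1.36 -0.05]
scene 436 [ 0.509 -0.028  0.284] tilt 0.324 swivel -0.003
top none
scene 442 [ 0.509 -0.028  0.284] tilt 0.342 swivel -0.005
top none
875 [0.5113 0.3553 0.138 ] (array([504.1, 363.2]), array([108. ,  71.8]), 16.6)
542 [0.5035 0.3483 0.1374] (array([503.9, 361.5]), array([108.2,  72.9]), 16.6)
```

View pics/v5.png

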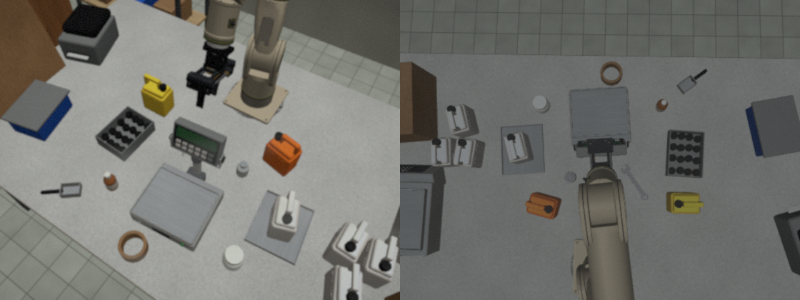

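The display at (198,143) is square to the scale's front and leans back about 0.33–0.34 rad. The canister at (287,215) stands in the tray, the bystanders are where they were, and the gripper is clear.

```bash
python3 -c "
from bench import order; print(order.close_job())"
```

```text
the job is handed in; nothing more can be done
None
```

I handed the job in at about 17 s: the canister stands flat near the centre of the drip tray, the display measures square to the front (swivel about 0) and leans back about 0.33 rad (19 degrees), the bystanders look unmoved in the pictures, and the verdict was not reported back.

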